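# Seat the glass blank in the inspection nest

## Task

Pick up the amber glass blank and set it down flat on the aluminium plate of the inspection nest, with its white-dotted corner in the corner of the two blue stops. Press it gently, squarely against both stops at once, and finish while still gripping it and pressing it against both; do not let go. Glass chips, so never bang or press it hard against the stops, and leave the green blank, the beaker and the dropper bottle where they stand.

Things in the scene. Friction and masses are not known exactly. Their poses are not given: they have to be found in the camera images.
- amber_blank: rectangular block of amber glass, 70 (its x) x 44 (its y) x 50 mm high, 0.2 to 0.4 kg, edges rounded 2 mm, standing on the bench; origin: centre of its underside; z up. A white dot, 11 mm across, on its top marks its +x +y corner (at the start that is the corner away from the robot and to the robot's left, as the block is turned by at most about 30 degrees). The one to be seated. Grip it across its 44 mm width by its upper 26 mm, so that the fingers stay clear of the stops.
- amber_mark (a point): the lower end of the amber blank's dotted +x +y corner, at (35, 22, 0) mm in the blank's frame
- green_blank: rectangular block of green glass, 70 (its x) x 44 (its y) x 50 mm high, 0.2 to 0.4 kg, edges rounded 2 mm, standing on the bench; origin: centre of its underside; z up. A white dot, 11 mm across, on its top marks its +x +y corner (at the start that is the corner away from the robot and to the robot's left, as the block is turned by at most about 30 degrees). A second blank of the same size, not to be moved.
- nest: inspection nest, fixed to the bench: a flat aluminium plate 120 (its x) x 100 (its y) x 12 mm thick with two blue stops on top; origin: centre of the plate's underside; x points away from the robot and y to its left when its yaw is 0 (yaw is within about 20 degrees of that); z up. The plate's top is at z = 12 mm, the stops rise 16 mm above it (to z = 28 mm). Everything is rigid
- far_stop: blue bar across the far side of the nest, 12 mm thick, its flat face looking to the nest's -x at nest x = 42 mm, from y = -35 to y = 28 mm; origin the same as the nest's
- left_stop: blue bar along the left side of the nest, 12 mm thick, its flat face looking to the nest's -y at nest y = 34 mm, from x = -45 to x = 36 mm; origin the same as the nest's. Glass slides on the plate and the stops with a friction coefficient of about 0.4 to 0.8, so part of a push along one face is taken up by the plate and the other stop
- nest_corner (a point): the point on the plate where the two stop faces would meet, at (42, 34, 12) mm in the nest's frame; a gap of 6 mm is left open there between the bars' ends and the faces. The dotted corner belongs here, so the seated blank has its centre at (7, 12) mm in the nest's frame and its x axis along the nest's x
- beaker: empty clear glass beaker, 51 mm wide, 62 mm high, loose, to the left of the work; origin: centre of its underside. Not to be moved
- dropper: amber dropper bottle with black top, 33 mm wide, 96 mm high, loose, to the left at the back; origin: centre of its underside. Not to be moved
Not all that is in view belongs to the job. Leave any pink or purple look-alike of the amber_blank alone.

How it is judged:
On the way:
1. the amber blank is lifted off the bench in the fingers (height (world z) of amber_blank above 0.016 m and contact force between the fingers and amber_blank above 1 N), for 0.1 s.
At the end, for the whole second after the job is handed in: The amber blank stands on the nest's plate (underside within 2.5 mm of it, tilt under 0.05 rad), its dotted corner within 4 mm of the corner of the stops and its sides within 0.04 rad of them, pressed with more than 2 N against each of the two stops, at rest and still gripped by the fingers (contact force between amber_blank and far_stop above 2 N and contact force between amber_blank and left_stop above 2 N and horizontal distance between amber_mark and nest_corner below 0.004 m and angle between the x axis of amber_blank and the x axis of nest, either way round below 0.04 rad and angle between amber_blank's own z axis and vertical below 0.05 rad and z of amber_blank in the frame of nest below 0.0145 m and contact force between the fingers and amber_blank above 1 N and linear speed of amber_blank below 0.02 m/s); the arm keeps its last pose, push and grip.
It fails at once if the amber blank is pressed or banged against a stop with more than 40 N (contact force between amber_blank and far_stop above 40 N or contact force between amber_blank and left_stop above 40 N).
It fails at once if the green blank, the beaker or the dropper bottle is moved by more than 20 mm (distance of any of green_blank, beaker, dropper from where it was at the start of the episode above 0.02 m).
It also fails if it takes over 61 s, if anything falls off the work surface, if the arm or the gripper's body presses on something with over 40 N, if the wrist force passes 120 N, or if a joint passes its speed limit or range.

## Robot

A 6-joint arm with a two-finger parallel gripper is mounted at the origin on a cart in front of the work surface, level with it; the furniture and walls round the work are solid. World frame = base frame: x ahead of the robot, y to its left, z up, the work surface at z = 0. Lengths are in m, angles in rad, forces in N, time in s.
With the tool pointing down it reaches from about 0.35 to 0.85 m from the base axis. Payload 8.1 kg.
Tool frame: the origin (TCP) lies midway between the tips of the shut fingers; the grasp point (between the pads) lies arm.grip_depth behind it (arm.grip_depth is the distance from the TCP to the grasp point, in m); z points along the fingers, y is the line along which they close (so a half turn about z gives the same grasp; the last joint's range is limited). The gripper opens to 85 mm and grips with 20 to 120 N. Pads are 22 mm wide; open, the fingers measure 114 mm over their backs; the gripper's body (76 mm by 85 mm) begins 54 mm behind the grasp point. The pads swing forward as they close: fully open they stand 13 mm farther back than shut.
Start: joints at [-1.37, 0.13, 1.488, -0, 1.523, -0.085], TCP at [0.169, -0.576, 0.231] pointing down, gripper open.
Joint ranges: [-2.96, 2.96], [-0.89, 2.26], [0.02, 2.5], [-1.34, 4.48], [0, 2.73], [-2.66, 2.66]. Speed limits (rad/s): [2.39, 2.39, 2.79, 3.14, 3.14, 3.14].

## Interface

Orientations are given as a unit quaternion [x, y, z, w].
In Python, from rig import arm gives the robot as it stands.
- The arm moves only by the tool jog_arm, never from a script. Its argument "motion" is a list of rows, each an object of numbers: "dx", "dy", "dz": the shift along the tool's x, y, z in mm; "yaw": the turn about the tool's z in degrees. A call has 1 to 12 rows; each row is the pose to reach, as a shift and turn from the pose commanded when the call began, along the tool's axes at that moment; what a row does not reach only later rows make up. A row lasts 1/10 s, in which the tool goes at most 50 mm and 8.59 degrees, less where a joint would pass 70% of its speed; a pose out of reach is approached as far as the arm can. A call with a gripper value outside its range is refused whole. "jaw" is the opening, from 0 (shut) to 1 (fully open), set as the call begins (left out, the last holds). The fingers move at their own pace and stop on an object; "squeeze" is the grip in N (left out, the last holds). Time passes only in rows, so rows that repeat a pose let the fingers close. It gives the time, the measured TCP pose, the force, the opening and the grip force at its end, in the units of the state.
- arm.get_obs(): the state, without advancing time (a new reading comes with each control period).
- arm.get_image(name): name is "side" or "top" or "wrist"; returns a dict with "img" (480x640x3 uint8, red, green, blue), "z_map" (480x640 float32, m along the optical axis (not along the pixel's ray), 0 where there is no reading), "K" (3x3 intrinsics, pixels), "extrinsics" (4x4, takes a point from world to camera coordinates); the wrist camera has in their place "T_tool_cam" (4x4, takes a point from camera to tool coordinates, whose origin is the TCP and whose axes are the flange's). Camera axes: x right, y down, z forward; pixel columns grow to the right and rows downward; lengths in m; the calibration is good to about 2 mm. A picture is of the moment at which its call begins: read the wrist's pose just before it.
- arm.job_done(): hands the job in; it is judged then, once.
The state is a dict: "time_s": time; "joints": joint angles; "qvel": joint speeds; "joint_torque": joint torques, N m; "eef_pos": TCP position; "orientation": TCP orientation; "contact_force": force on the tool from outside, world axes, zero at the start; "ft_torque": the same for the moment, N m; "finger_gap": opening from 0.0 (shut) to 1.0 (fully open); "finger_force": force on a finger pad.
Only numpy, scipy, OpenCV 4.12 (cv2) and the standard library are available. Lean on these libraries where they do the work, as an engineer would, in place of code of your own. Each camera call takes 0.05 s, during which the arm holds its last target. There are 200 camera calls.

## Working session

There is one attempt and no reset: what is moved stays moved. The work goes in short steps, Python scripts to look and compute and a tool call to move; the robot and the scene stay as the last step left them, time stands still between calls to the robot, and variables do not carry over. Pictures are saved under pics/ and viewed, at most 10 in all, crops included, and the job is handed in when it is done.

Besides the shell and the picture viewer there is one more tool, called after "Request:" by a JSON object that holds its "name" and its "arguments". jog_arm: Moves the arm, as the interface text tells. Its arguments: {"type":"object","properties":{"motion":{"type":"array"},"jaw":{"type":"number"},"squeeze":{"type":"number"}},"required":["motion"]}

```bash
mkdir -p pics; cat > h.py <<'E'
import numpy as np, cv2
from rig import arm
def grab(n):
    o=arm.get_obs(); d=arm.get_image(n); d['obs']=o
    cv2.imwrite
    return d
def cam2world(d):
    if 'extrinsics' in d: return np.linalg.inv(d['extrinsics'])
    from scipy.spatial.transform import Rotation as R
    T=np.eye(4);T[:3,:3]=R.from_quat(d['obs']['orientation']).as_matrix();T[:3,3]=d['obs']['eef_pos']
    return T@d['T_tool_cam']
def onplane(d,uv,z):
    T=cam2world(d); uv=np.atleast_2d(uv).astype(float)
    r=np.c_[uv,np.ones(len(uv))]@np.linalg.inv(d['K']).T@T[:3,:3].T
    return T[:3,3]+r*((z-T[2,3])/r[:,2])[:,None]
def save(d,n): cv2.imwrite('pics/'+n,d['img'][:,:,::-1])
E
python3 - <<'E'
from h import *
import pickle
o=arm.get_obs(); print(o, arm.grip_depth)
for n in ('top','side'):
    d=grab(n); save(d,n+'0.png'); pickle.dump(d,open(n+'0.pkl','wb')); print(n,d['K'][0],cam2world(d)[:3,3])
E
```

```text
{'time_s': 0.0, 'joints': array([-1.37039055e+00,  1.31157743e-01,  1.48928092e+00,  2.39890950e-05,
        1.52299351e+00, -8.53762404e-02]), 'qvel': array([-0.00101458, -0.00072118, -0.00140007, -0.00132007, -0.0002051 ,
        0.0002067 ]), 'joint_torque': array([ 1.62319713e-03, -5.69383693e+01, -5.00551951e+01,  4.84117186e-05,
        1.47415360e-02,  5.82751136e-05]), 'eef_pos': array([ 0.16907902, -0.57511448,  0.23024557]), 'orientation': array([ 9.89808103e-01,  1.42404611e-01, -4.09100944e-05, -9.18927413e-04]), 'contact_force': array([-0.26830699,  0.57506789,  0.21490983]), 'ft_torque': array([-0.06523634,  0.00129513,  0.02226485]), 'finger_force': 0.0, 'finger_gap': 0.9989558813659233} 0.0187
top [541.30650781   0.         319.62566504] [ 0.16253614 -0.10191086  1.62012426]
side [502.70815851   0.         314.94500363] [0.25894566 1.07698798 0.64181001]
```

View pics/top0.png

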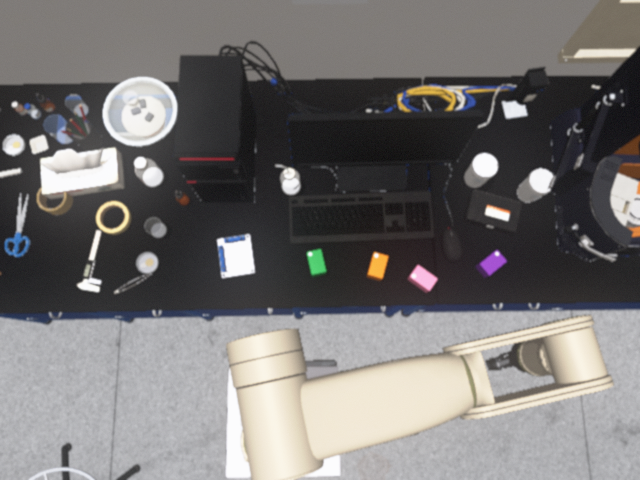

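View pics/side0.png

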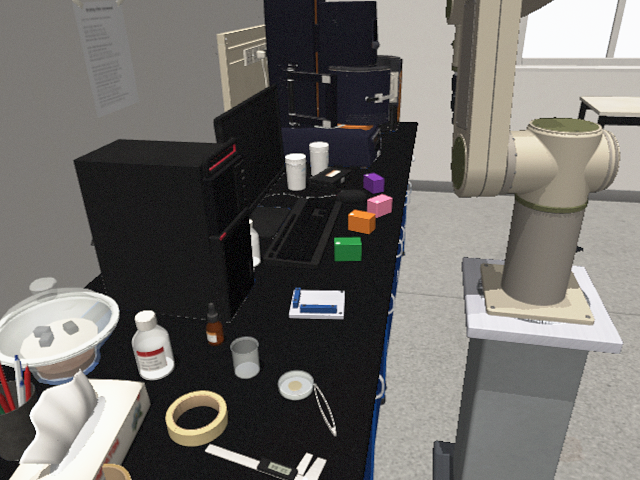

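The top view shows four block candidates: green (317,262), orange/amber (378,265), pink (423,278) and purple (492,263). The orange one at (378,265) matches the amber blank, since pink and purple are look-alikes. The nest is at (236,256) and its blue stops form the far-left corner. The side view agrees, with amber at (362,222) and the nest at (318,304). Next I'll measure these and confirm in an enlarged crop.

```bash
python3 - <<'E'
from h import *
import pickle
d=pickle.load(open('top0.pkl','rb')); im=d['img']
cv2.imwrite('pics/crop.png',cv2.resize(im[220:300,200:460,::-1],None,fx=3,fy=3,interpolation=cv2.INTER_CUBIC))
hsv=cv2.cvtColor(im,cv2.COLOR_RGB2HSV)
def rect(m,z,win):
    u0,v0,u1,v1=win; mm=np.zeros_like(m); mm[v0:v1,u0:u1]=m[v0:v1,u0:u1]
    c=max(cv2.findContours(mm,cv2.RETR_EXTERNAL,cv2.CHAIN_APPROX_NONE)[0],key=cv2.contourArea)
    P=onplane(d,c[:,0],z)[:,:2]*1000
    zc=np.median(d['z_map'][mm>0]); T=cam2world(d)
    print('n',(mm>0).sum(),'height',T[2,3]-zc, cv2.minAreaRect(P.astype(np.float32)))
    return c
amb=cv2.inRange(hsv,(8,150,130),(28,255,255)); rect(amb,.05,(355,240,400,290))
grn=cv2.inRange(hsv,(45,120,100),(80,255,255)); rect(grn,.05,(295,240,340,285))
wh=cv2.inRange(hsv,(0,0,170),(179,60,255))
blu=cv2.inRange(hsv,(100,110,40),(125,255,255))
rect(cv2.bitwise_or(wh,cv2.inRange(hsv,(95,60,40),(125,255,255))),.012,(205,225,270,290))
rect(blu,.028,(205,225,270,290))
for w in((355,240,400,290),):
    m=np.zeros_like(wh);m[w[1]:w[3],w[0]:w[2]]=wh[w[1]:w[3],w[0]:w[2]]
    v,u=np.nonzero(m);print('dot',len(u),u.mean(),v.mean(),onplane(d,[u.mean(),v.mean()],.05))
E
```

```text
n 381 height 0.026508850877091872 ((435.6642761230469, -283.953369140625), (48.438331604003906, 75.84355163574219), 73.03697204589844)
n 367 height 0.025020046059892165 ((448.4618225097656, -102.74824523925781), (74.30193328857422, 47.847049713134766), 12.172029495239258)
n 1339 height -0.014134006674482835 ((478.2248840332031, 140.49896240234375), (123.89347076416016, 102.668212890625), 8.324098587036133)
n 129 height -0.0031065513445878157 ((465.03021240234375, 179.18606567382812), (70.84364318847656, 9.973241806030273), 8.445533752441406)
dot 11 375.8181818181818 255.1818181818182 [[ 0.46540271 -0.27995858  0.05      ]]
```

View pics/crop.png

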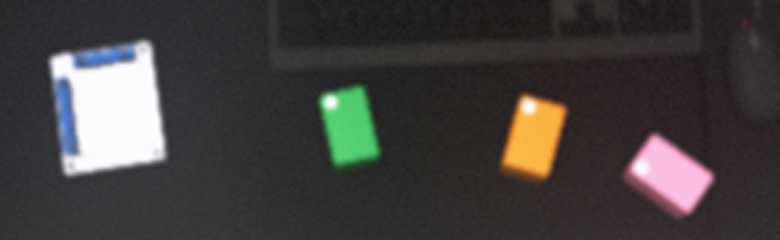

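The crop confirms it: amber is the orange block at crop (534,138), with its white dot at the far-left corner (528,106). Pink at (668,175) is the look-alike. The nest corner is at the far left of the plate. Moving above the amber block, at about (436,-284) mm with yaw about -17°.

Request:
{"name": "jog_arm", "arguments": {"motion": [{"dx":42,"dy":-25,"dz":0,"yaw":4},{"dx":84,"dy":-51,"dz":0,"yaw":8},{"dx":126,"dy":-76,"dz":0,"yaw":12},{"dx":169,"dy":-102,"dz":0,"yaw":16},{"dx":211,"dy":-127,"dz":0,"yaw":20},{"dx":254,"dy":-153,"dz":5,"yaw":24},{"dx":296,"dy":-178,"dz":10,"yaw":29},{"dx":328,"dy":-198,"dz":20,"yaw":33.4},{"dx":338,"dy":-204,"dz":30,"yaw":33.4},{"dx":338,"dy":-204,"dz":30,"yaw":33.4},{"dx":338,"dy":-204,"dz":30,"yaw":33.4},{"dx":338,"dy":-204,"dz":30,"yaw":33.4}], "jaw": 1}}

```text
time_s: 1.3
eef_pos: [0.4352, -0.286, 0.2017]
orientation: [0.989, -0.148, 0.0, 0.0]
contact_force: [-0.7, -0.2, 0.0]
finger_gap: 0.998
finger_force: 0.0
```

```bash
cat >> h.py <<'E'
def state():
    o=arm.get_obs(); q=o['orientation']; a=2*np.degrees(np.arctan2(q[1],q[0]))
    print('t',o['time_s'],'p',np.round(o['eef_pos']*1000,1),'yaw',round(a,2),'F',np.round(o['contact_force'],1),'M',np.round(o['ft_torque'],2),'gap',round(o['finger_gap'],3),'ff',round(o['finger_force'],1),'J',np.round(o['joints'],2))
    return o
E
python3 - <<'E'
from h import *
import pickle
o=state(); d=grab('wrist'); save(d,'w1.png'); pickle.dump(d,open('w1.pkl','wb'))
E
```

```text
t 1.3 p [ 435.2 -286.   201.7] yaw -17.08 F [-0.7 -0.2  0. ] M [ 0.05 -0.05 -0.03] gap 0.998 ff 0.0 J [-0.68 -0.07  1.75 -0.    1.46  1.19]
```

View pics/w1.png

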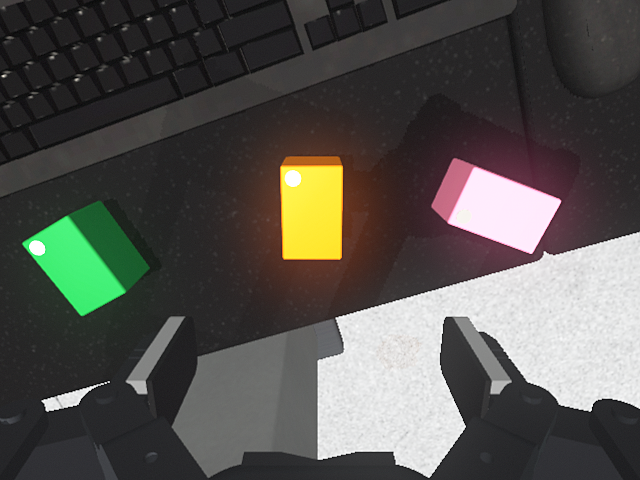

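The wrist view shows the amber top face spanning cols 281–343, rows 165–260, with its dot at (292,178). Green is at (85,255) and pink at (500,205). Measuring the amber top face.

```bash
python3 - <<'E'
from h import *
import pickle
d=pickle.load(open('w1.pkl','rb')); hsv=cv2.cvtColor(d['img'],cv2.COLOR_RGB2HSV)
w=np.zeros((480,640),np.uint8); w[130:290,260:370]=1
dot=cv2.inRange(hsv,(0,0,200),(179,90,255))*w
top=cv2.inRange(hsv,(15,150,215),(35,255,255))*w|dot
c=max(cv2.findContours(top,cv2.RETR_EXTERNAL,cv2.CHAIN_APPROX_NONE)[0],key=cv2.contourArea)
print(cv2.boundingRect(c), cv2.contourArea(c))
P=onplane(d,c[:,0],.05)[:,:2]*1000
print(cv2.minAreaRect(P.astype(np.float32)))
v,u=np.nonzero(dot);print(len(u),u.mean(),v.mean(),onplane(d,[u.mean(),v.mean()],.05))
T=cam2world(d);vv,uu=np.nonzero(top); z=d['z_map'][vv,uu]
X=(np.c_[uu,vv,np.ones(len(uu))]@np.linalg.inv(d['K']).T)*z[:,None]@T[:3,:3].T+T[:3,3]
print(np.median(X,0)*1000)
E
```

```text
(281, 165, 62, 95) 5480.0
((438.0750732421875, -283.13861083984375), (42.89033889770508, 68.96295166015625), 73.00910186767578)
218 292.44954128440367 177.9908256880734 [[ 0.46631735 -0.27808176  0.05      ]]
[ 439.52284514 -283.55933011   48.05870275]
```

Request:
{"name": "jog_arm", "arguments": {"motion": [{"dx":1,"dy":-2,"dz":40},{"dx":2,"dy":-3,"dz":80},{"dx":2,"dy":-3,"dz":110},{"dx":2,"dy":-3,"dz":135},{"dx":2,"dy":-3,"dz":155},{"dx":2,"dy":-3,"dz":168},{"dx":2,"dy":-3,"dz":176},{"dx":2,"dy":-3,"dz":176},{"dx":2,"dy":-3,"dz":176}]}}

```text
invalid input at $.motion[0]: expected keys dx, dy, dz, yaw
```

Request:
{"name": "jog_arm", "arguments": {"motion": [{"dx":0},{"dx":0},{"dx":0},{"dx":0},{"dx":0},{"dx":0},{"dx":0},{"dx":0},{"dx":0},{"dx":0}], "jaw": 0, "squeeze": 40}}

```text
invalid input at $.motion[0]: expected keys dx, dy, dz, yaw
```

```bash
python3 -c "
from h import *
state()"
```

```text
t 1.35 p [ 435.3 -286.1  201.9] yaw -17.11 F [-0.4  0.2  0.3] M [ 0.05 -0.03 -0.03] gap 0.995 ff 0.0 J [-0.68 -0.07  1.75 -0.    1.46  1.19]
```

Request:
{"name": "jog_arm", "arguments": {"motion": [{"dx":1,"dy":-2,"dz":40,"yaw":0},{"dx":2,"dy":-3.5,"dz":80,"yaw":0},{"dx":2,"dy":-3.5,"dz":110,"yaw":0},{"dx":2,"dy":-3.5,"dz":135,"yaw":0},{"dx":2,"dy":-3.5,"dz":155,"yaw":0},{"dx":2,"dy":-3.5,"dz":168,"yaw":0},{"dx":2,"dy":-3.5,"dz":176,"yaw":0},{"dx":2,"dy":-3.5,"dz":176,"yaw":0},{"dx":2,"dy":-3.5,"dz":176,"yaw":0}]}}

```text
time_s: 2.25
eef_pos: [0.4394, -0.2826, 0.0263]
orientation: [0.989, -0.148, 0.001, 0.0]
contact_force: [0.7, -0.1, 0.7]
finger_gap: 1.0
finger_force: 0.0
```

Request:
{"name": "jog_arm", "arguments": {"motion": [{"dx":0,"dy":0,"dz":2,"yaw":0},{"dx":0,"dy":0,"dz":2,"yaw":0},{"dx":0,"dy":0,"dz":2,"yaw":0},{"dx":0,"dy":0,"dz":2,"yaw":0},{"dx":0,"dy":0,"dz":2,"yaw":0},{"dx":0,"dy":0,"dz":2,"yaw":0},{"dx":0,"dy":0,"dz":2,"yaw":0},{"dx":0,"dy":0,"dz":2,"yaw":0},{"dx":0,"dy":0,"dz":2,"yaw":0},{"dx":0,"dy":0,"dz":2,"yaw":0}], "jaw": 0, "squeeze": 40}}

```text
time_s: 3.25
eef_pos: [0.4393, -0.2822, 0.024]
orientation: [0.989, -0.148, 0.0, 0.0]
contact_force: [-0.7, 0.1, 6.3]
finger_gap: 0.509
finger_force: 42.5
```

```bash
python3 -c "
from h import *
state()"
```

```text
t 3.25 p [ 439.3 -282.2   24. ] yaw -17.02 F [-0.7  0.1  6.3] M [ 0.07  0.14 -0.  ] gap 0.509 ff 42.5 J [-0.67  0.13  1.89 -0.    1.12  1.2 ]
```

Gripped with an opening of 0.509, which fits 44 mm. Lifting, then carrying it to a viewing pose near the nest.

Request:
{"name": "jog_arm", "arguments": {"motion": [{"dx":0,"dy":0,"dz":-10,"yaw":0},{"dx":0,"dy":0,"dz":-30,"yaw":0},{"dx":0,"dy":0,"dz":-60,"yaw":0},{"dx":0,"dy":0,"dz":-95,"yaw":0},{"dx":0,"dy":0,"dz":-130,"yaw":0},{"dx":0,"dy":0,"dz":-160,"yaw":0},{"dx":0,"dy":0,"dz":-176,"yaw":0},{"dx":0,"dy":0,"dz":-176,"yaw":0}]}}

```text
time_s: 4.05
eef_pos: [0.44, -0.2827, 0.2019]
orientation: [0.989, -0.148, 0.002, 0.001]
contact_force: [0.1, -0.0, -3.1]
finger_gap: 0.504
finger_force: 41.7
```

Request:
{"name": "jog_arm", "arguments": {"motion": [{"dx":-5,"dy":-18,"dz":0,"yaw":-1},{"dx":-14,"dy":-51,"dz":0,"yaw":-3},{"dx":-26,"dy":-94,"dz":0,"yaw":-6},{"dx":-38,"dy":-137,"dz":0,"yaw":-9},{"dx":-50,"dy":-180,"dz":0,"yaw":-12},{"dx":-62,"dy":-223,"dz":0,"yaw":-15},{"dx":-74,"dy":-266,"dz":0,"yaw":-18},{"dx":-86,"dy":-309,"dz":0,"yaw":-21},{"dx":-97,"dy":-350,"dz":0,"yaw":-23},{"dx":-106,"dy":-382,"dz":0,"yaw":-25.3},{"dx":-110,"dy":-397,"dz":0,"yaw":-25.3},{"dx":-110,"dy":-397,"dz":0,"yaw":-25.3}]}}

```text
time_s: 5.25
eef_pos: [0.4478, 0.1322, 0.1966]
orientation: [0.997, 0.074, -0.002, -0.0]
contact_force: [-0.0, 0.1, -3.5]
finger_gap: 0.505
finger_force: 41.8
```

Request:
{"name": "jog_arm", "arguments": {"motion": [{"dx":0,"dy":0,"dz":0,"yaw":0},{"dx":0,"dy":0,"dz":0,"yaw":0}]}}

```text
time_s: 5.45
eef_pos: [0.4492, 0.1292, 0.1981]
orientation: [0.997, 0.072, -0.001, 0.0]
contact_force: [0.2, 0.1, -1.8]
finger_gap: 0.504
finger_force: 41.8
```

```bash
python3 - <<'E'
from h import *
import pickle
o=state(); d=grab('wrist'); save(d,'w2.png'); pickle.dump(d,open('w2.pkl','wb')); print(cam2world(d)[:3,3])
E
```

```text
t 5.45 p [449.2 129.2 198.1] yaw 8.24 F [ 0.2  0.1 -1.8] M [-0.02 -0.03  0.03] gap 0.504 ff 41.8 J [ 0.17 -0.22  1.89 -0.    1.47  1.6 ]
[0.52820799 0.13941681 0.33850379]
```

View pics/w2.png

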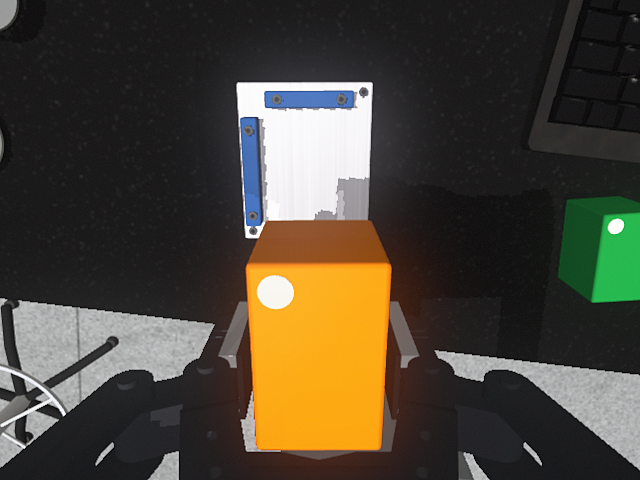

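The wrist view shows the blank held square in the jaws: top face cols 247–390, rows 265–450, dot at (275,292). The nest lies ahead of it, with the far stop at cols 265–354, rows 91–108 and the left stop at cols 241–262, rows 117–226. Fitting both stops and the held blank.

```bash
python3 - <<'E'
from h import *
import pickle
d=pickle.load(open('w2.pkl','rb')); im=d['img']; hsv=cv2.cvtColor(im,cv2.COLOR_RGB2HSV)
def fit(m,z,win):
    u0,v0,u1,v1=win; mm=np.zeros_like(m); mm[v0:v1,u0:u1]=m[v0:v1,u0:u1]
    mm=cv2.morphologyEx(mm,cv2.MORPH_CLOSE,np.ones((7,7)))
    c=max(cv2.findContours(mm,cv2.RETR_EXTERNAL,cv2.CHAIN_APPROX_NONE)[0],key=cv2.contourArea)
    P=onplane(d,c[:,0],z)[:,:2]*1000; r=cv2.minAreaRect(P.astype(np.float32)); print(cv2.boundingRect(c),r); return r
print('row thru left stop',hsv[170,236:272].tolist())
blu=cv2.inRange(hsv,(100,110,40),(125,255,255))
fit(blu,.028,(255,85,365,115)); fit(blu,.028,(235,112,270,235))
pl=cv2.bitwise_or(blu,cv2.inRange(hsv,(0,0,90),(179,60,255))); fit(pl,.012,(225,75,385,215))
amb=cv2.inRange(hsv,(5,150,215),(35,255,255))|cv2.inRange(hsv,(0,0,200),(179,60,255)); fit(amb,.198+.026,(240,255,396,456))
top=fit
X=d['z_map'][300:440:20,320]; T=cam2world(d)
uv=np.c_[np.full(7,320),np.arange(300,440,20),np.ones(7)]@np.linalg.inv(d['K']).T*X[:,None]@T[:3,:3].T+T[:3,3]
print('blank top z',uv[:,2])
E
```

```text
row thru left stop [[128, 21, 49], [120, 15, 51], [130, 16, 49], [120, 22, 47], [120, 21, 36], [170, 10, 158], [165, 8, 253], [108, 191, 156], [109, 166, 177], [108, 159, 180], [108, 157, 179], [108, 154, 180], [109, 154, 180], [109, 154, 180], [109, 154, 181], [109, 154, 180], [109, 150, 180], [108, 153, 180], [109, 152, 181], [109, 151, 182], [109, 150, 178], [109, 143, 157], [110, 123, 122], [114, 59, 69], [111, 77, 79], [115, 28, 120], [150, 5, 169], [138, 8, 158], [135, 7, 155], [128, 7, 147], [130, 8, 198], [135, 2, 255], [135, 2, 250], [135, 2, 249], [140, 3, 249], [135, 2, 248]]
(264, 91, 90, 17) ((526.1072387695312, 146.0771484375), (10.576473236083984, 61.61072540283203), 8.304222106933594)
(240, 117, 21, 110) ((468.4225769042969, 180.85733032226562), (80.08037567138672, 11.463482856750488), 8.388639450073242)
(236, 82, 137, 133) ((488.35888671875, 144.0802001953125), (98.59967803955078, 99.26437377929688), 8.312804222106934)
(246, 263, 145, 187) ((449.4490966796875, 128.96173095703125), (67.78148651123047, 44.12171936035156), 8.336626052856445)
blank top z [0.22233542 0.22206415 0.22215509 0.22206905 0.22206609 0.22204433
 0.2218091 ]
```

Both stops agree: nest origin is about (478.4, 142.2) mm with yaw 8.35°, and the blank is held at 8.34°, centred on the TCP. I'll go to 10 mm short of both stops, hovering about 4 mm above the plate.

Request:
{"name": "jog_arm", "arguments": {"motion": [{"dx":9,"dy":-3,"dz":5,"yaw":0},{"dx":18,"dy":-7,"dz":15,"yaw":0},{"dx":27.7,"dy":-10.7,"dz":40,"yaw":0},{"dx":27.7,"dy":-10.7,"dz":75,"yaw":0},{"dx":27.7,"dy":-10.7,"dz":105,"yaw":0},{"dx":27.7,"dy":-10.7,"dz":130,"yaw":0},{"dx":27.7,"dy":-10.7,"dz":145,"yaw":0},{"dx":27.7,"dy":-10.7,"dz":152,"yaw":0},{"dx":27.7,"dy":-10.7,"dz":155,"yaw":0},{"dx":27.7,"dy":-10.7,"dz":155,"yaw":0},{"dx":27.7,"dy":-10.7,"dz":155,"yaw":0}]}}

```text
time_s: 6.6
eef_pos: [0.4768, 0.1445, 0.0455]
orientation: [0.997, 0.072, 0.001, -0.0]
contact_force: [1.0, 0.1, -2.5]
finger_gap: 0.509
finger_force: 41.7
```

```bash
python3 - <<'E'
from h import *
import pickle
o=state(); d=grab('wrist'); save(d,'w3.png'); pickle.dump(d,open('w3.pkl','wb'))
E
```

```text
t 6.6 p [476.8 144.5  45.5] yaw 8.26 F [ 1.   0.1 -2.5] M [-0.01 -0.01  0.03] gap 0.509 ff 41.7 J [ 0.19  0.03  1.95 -0.    1.16  1.62]
```

View pics/w3.png

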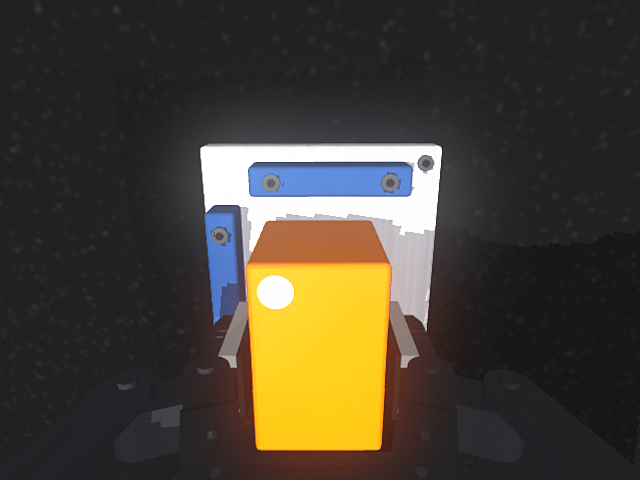

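The blank sits between the stops, its far edge (row 222) a little short of the far stop (row 196) and its left edge clear of the left stop (col 240). Lowering gently.

Request:
{"name": "jog_arm", "arguments": {"motion": [{"dx":0,"dy":0,"dz":2,"yaw":0},{"dx":0,"dy":0,"dz":4,"yaw":0},{"dx":0,"dy":0,"dz":5,"yaw":0},{"dx":0,"dy":0,"dz":6,"yaw":0},{"dx":0,"dy":0,"dz":6.5,"yaw":0},{"dx":0,"dy":0,"dz":7,"yaw":0},{"dx":0,"dy":0,"dz":7,"yaw":0},{"dx":0,"dy":0,"dz":7,"yaw":0}]}}

```text
time_s: 7.45
eef_pos: [0.4758, 0.1445, 0.0373]
orientation: [0.997, 0.072, -0.0, -0.0]
contact_force: [-0.2, -0.1, -1.9]
finger_gap: 0.505
finger_force: 41.7
```

Request:
{"name": "jog_arm", "arguments": {"motion": [{"dx":0,"dy":0,"dz":0.5,"yaw":0},{"dx":0,"dy":0,"dz":0.5,"yaw":0},{"dx":0,"dy":0,"dz":0.5,"yaw":0}]}}

```text
time_s: 7.75
eef_pos: [0.4758, 0.1445, 0.0368]
orientation: [0.997, 0.072, 0.0, -0.0]
contact_force: [-0.5, 0.3, -2.5]
finger_gap: 0.504
finger_force: 41.7
```

Request:
{"name": "jog_arm", "arguments": {"motion": [{"dx":0,"dy":0,"dz":0.4,"yaw":0},{"dx":0,"dy":0,"dz":0.4,"yaw":0},{"dx":0,"dy":0,"dz":0.4,"yaw":0}]}}

```text
time_s: 8.05
eef_pos: [0.4758, 0.1445, 0.0364]
orientation: [0.997, 0.072, 0.0, 0.0]
contact_force: [-0.2, -0.0, -2.1]
finger_gap: 0.511
finger_force: 41.7
```

Request:
{"name": "jog_arm", "arguments": {"motion": [{"dx":0,"dy":0,"dz":0.4,"yaw":0},{"dx":0,"dy":0,"dz":0.4,"yaw":0},{"dx":0,"dy":0,"dz":0.4,"yaw":0}]}}

```text
time_s: 8.35
eef_pos: [0.4759, 0.1445, 0.036]
orientation: [0.997, 0.072, 0.0, -0.0]
contact_force: [0.5, -0.8, -1.6]
finger_gap: 0.508
finger_force: 41.8
```

Request:
{"name": "jog_arm", "arguments": {"motion": [{"dx":0,"dy":0,"dz":0.4,"yaw":0},{"dx":0,"dy":0,"dz":0.4,"yaw":0},{"dx":0,"dy":0,"dz":0.4,"yaw":0}]}}

```text
time_s: 8.65
eef_pos: [0.4759, 0.1445, 0.036]
orientation: [0.997, 0.072, 0.0, -0.0]
contact_force: [-3.3, -0.1, 4.6]
finger_gap: 0.507
finger_force: 42.6
```

Request:
{"name": "jog_arm", "arguments": {"motion": [{"dx":0,"dy":0,"dz":0.4,"yaw":0},{"dx":0,"dy":0,"dz":0.4,"yaw":0},{"dx":0,"dy":0,"dz":0.4,"yaw":0}]}}

```text
time_s: 8.95
eef_pos: [0.476, 0.1446, 0.0359]
orientation: [0.997, 0.072, 0.0, 0.0]
contact_force: [-5.7, -0.6, 9.3]
finger_gap: 0.505
finger_force: 43.3
```

Contact with the plate came at TCP z = 36.0 mm. I'll ease off to a light touch and slide most of the way.

Request:
{"name": "jog_arm", "arguments": {"motion": [{"dx":0,"dy":0,"dz":-0.6,"yaw":0},{"dx":1,"dy":-1,"dz":-0.6,"yaw":0},{"dx":2,"dy":-2,"dz":-0.6,"yaw":0},{"dx":3,"dy":-3,"dz":-0.6,"yaw":0},{"dx":4,"dy":-4,"dz":-0.6,"yaw":0},{"dx":5,"dy":-5,"dz":-0.6,"yaw":0},{"dx":6,"dy":-6,"dz":-0.6,"yaw":0},{"dx":6.5,"dy":-6.5,"dz":-0.6,"yaw":0},{"dx":6.5,"dy":-6.5,"dz":-0.6,"yaw":0},{"dx":6.5,"dy":-6.5,"dz":-0.6,"yaw":0}]}}

```text
time_s: 9.95
eef_pos: [0.4816, 0.152, 0.036]
orientation: [0.997, 0.072, 0.0, -0.0]
contact_force: [-0.0, -1.5, 4.4]
finger_gap: 0.509
finger_force: 42.7
```

Request:
{"name": "jog_arm", "arguments": {"motion": [{"dx":0.5,"dy":0,"dz":0,"yaw":0},{"dx":1,"dy":0,"dz":0,"yaw":0},{"dx":1,"dy":0,"dz":0,"yaw":0},{"dx":1,"dy":0,"dz":0,"yaw":0}]}}

```text
time_s: 10.35
eef_pos: [0.4821, 0.1522, 0.036]
orientation: [0.997, 0.072, -0.0, -0.0]
contact_force: [-4.5, -2.1, 6.4]
finger_gap: 0.507
finger_force: 43.0
```

Request:
{"name": "jog_arm", "arguments": {"motion": [{"dx":0.3,"dy":0,"dz":0,"yaw":0},{"dx":0.6,"dy":0,"dz":0,"yaw":0},{"dx":0.6,"dy":0,"dz":0,"yaw":0},{"dx":0.6,"dy":0,"dz":0,"yaw":0}]}}

```text
time_s: 10.75
eef_pos: [0.4826, 0.1523, 0.036]
orientation: [0.997, 0.072, -0.0, -0.0]
contact_force: [-4.7, -1.5, 8.1]
finger_gap: 0.508
finger_force: 43.1
```

Request:
{"name": "jog_arm", "arguments": {"motion": [{"dx":0.3,"dy":0,"dz":-0.3,"yaw":0},{"dx":0.5,"dy":0,"dz":-0.3,"yaw":0},{"dx":0.5,"dy":0,"dz":-0.3,"yaw":0},{"dx":0.5,"dy":0,"dz":-0.3,"yaw":0}]}}

```text
time_s: 11.15
eef_pos: [0.4831, 0.1524, 0.036]
orientation: [0.997, 0.072, -0.0, -0.0]
contact_force: [-2.9, -0.5, 5.5]
finger_gap: 0.506
finger_force: 42.8
```

Request:
{"name": "jog_arm", "arguments": {"motion": [{"dx":0.3,"dy":0,"dz":0,"yaw":0},{"dx":0.5,"dy":0,"dz":0,"yaw":0},{"dx":0.5,"dy":0,"dz":0,"yaw":0},{"dx":0.5,"dy":0,"dz":0,"yaw":0}]}}

```text
time_s: 11.55
eef_pos: [0.4836, 0.1525, 0.036]
orientation: [0.997, 0.072, -0.0, -0.0]
contact_force: [-3.2, -1.5, 5.6]
finger_gap: 0.506
finger_force: 42.8
```

Request:
{"name": "jog_arm", "arguments": {"motion": [{"dx":0.3,"dy":0,"dz":0,"yaw":0},{"dx":0.5,"dy":0,"dz":0,"yaw":0},{"dx":0.5,"dy":0,"dz":0,"yaw":0},{"dx":0.5,"dy":0,"dz":0,"yaw":0}]}}

```text
time_s: 11.95
eef_pos: [0.484, 0.1526, 0.036]
orientation: [0.997, 0.072, -0.0, -0.0]
contact_force: [-2.5, -0.2, 5.2]
finger_gap: 0.507
finger_force: 42.8
```

Request:
{"name": "jog_arm", "arguments": {"motion": [{"dx":0.3,"dy":0,"dz":0,"yaw":0},{"dx":0.5,"dy":0,"dz":0,"yaw":0},{"dx":0.5,"dy":0,"dz":0,"yaw":0},{"dx":0.5,"dy":0,"dz":0,"yaw":0}]}}

```text
time_s: 12.35
eef_pos: [0.4845, 0.1526, 0.036]
orientation: [0.997, 0.072, -0.0, -0.0]
contact_force: [-3.1, 0.1, 5.6]
finger_gap: 0.504
finger_force: 42.8
```

Request:
{"name": "jog_arm", "arguments": {"motion": [{"dx":0.3,"dy":0,"dz":0,"yaw":0},{"dx":0.5,"dy":0,"dz":0,"yaw":0},{"dx":0.5,"dy":0,"dz":0,"yaw":0},{"dx":0.5,"dy":0,"dz":0,"yaw":0}]}}

```text
time_s: 12.75
eef_pos: [0.485, 0.1527, 0.036]
orientation: [0.997, 0.072, -0.0, -0.0]
contact_force: [-3.1, 0.2, 4.9]
finger_gap: 0.508
finger_force: 42.8
```

Request:
{"name": "jog_arm", "arguments": {"motion": [{"dx":0.3,"dy":0,"dz":0,"yaw":0},{"dx":0.5,"dy":0,"dz":0,"yaw":0},{"dx":0.5,"dy":0,"dz":0,"yaw":0},{"dx":0.5,"dy":0,"dz":0,"yaw":0}]}}

```text
time_s: 13.15
eef_pos: [0.4856, 0.1528, 0.036]
orientation: [0.997, 0.072, -0.0, -0.0]
contact_force: [-3.7, -0.4, 4.4]
finger_gap: 0.51
finger_force: 42.8
```

Request:
{"name": "jog_arm", "arguments": {"motion": [{"dx":0.3,"dy":0,"dz":0,"yaw":0},{"dx":0.5,"dy":0,"dz":0,"yaw":0},{"dx":0.5,"dy":0,"dz":0,"yaw":0},{"dx":0.5,"dy":0,"dz":0,"yaw":0}]}}

```text
time_s: 13.55
eef_pos: [0.4858, 0.1528, 0.036]
orientation: [0.997, 0.072, -0.001, -0.0]
contact_force: [-5.3, -0.0, 6.7]
finger_gap: 0.506
finger_force: 42.9
```

Request:
{"name": "jog_arm", "arguments": {"motion": [{"dx":0.3,"dy":0,"dz":0,"yaw":0},{"dx":0.5,"dy":0,"dz":0,"yaw":0},{"dx":0.5,"dy":0,"dz":0,"yaw":0},{"dx":0.5,"dy":0,"dz":0,"yaw":0}]}}

```text
time_s: 13.95
eef_pos: [0.4858, 0.1528, 0.036]
orientation: [0.997, 0.072, -0.001, -0.0]
contact_force: [-7.8, -1.4, 8.7]
finger_gap: 0.511
finger_force: 43.3
```

Request:
{"name": "jog_arm", "arguments": {"motion": [{"dx":0.3,"dy":0,"dz":0,"yaw":0},{"dx":0.5,"dy":0,"dz":0,"yaw":0},{"dx":0.5,"dy":0,"dz":0,"yaw":0},{"dx":0.5,"dy":0,"dz":0,"yaw":0}]}}

```text
time_s: 14.35
eef_pos: [0.4859, 0.1528, 0.036]
orientation: [0.997, 0.072, -0.002, -0.0]
contact_force: [-10.7, -2.6, 12.0]
finger_gap: 0.505
finger_force: 43.7
```

The far stop is touched at x = 485.8. Relieving z and creeping toward the left stop.

Request:
{"name": "jog_arm", "arguments": {"motion": [{"dx":-0.8,"dy":0,"dz":-0.5,"yaw":0},{"dx":-0.8,"dy":-0.5,"dz":-0.5,"yaw":0},{"dx":-0.8,"dy":-1,"dz":-0.5,"yaw":0},{"dx":-0.8,"dy":-1,"dz":-0.5,"yaw":0},{"dx":-0.8,"dy":-1,"dz":-0.5,"yaw":0}]}}

```text
time_s: 14.85
eef_pos: [0.4858, 0.1531, 0.036]
orientation: [0.997, 0.072, -0.001, 0.0]
contact_force: [-3.2, -4.2, 1.7]
finger_gap: 0.51
finger_force: 42.3
```

Request:
{"name": "jog_arm", "arguments": {"motion": [{"dx":0,"dy":-0.4,"dz":0,"yaw":0},{"dx":0,"dy":-0.8,"dz":0,"yaw":0},{"dx":0,"dy":-0.8,"dz":0,"yaw":0},{"dx":0,"dy":-0.8,"dz":0,"yaw":0}]}}

```text
time_s: 15.25
eef_pos: [0.4857, 0.1538, 0.036]
orientation: [0.997, 0.072, -0.001, 0.0]
contact_force: [-3.0, -4.6, 3.0]
finger_gap: 0.511
finger_force: 42.3
```

Request:
{"name": "jog_arm", "arguments": {"motion": [{"dx":0,"dy":-0.3,"dz":0,"yaw":0},{"dx":0,"dy":-0.5,"dz":0,"yaw":0},{"dx":0,"dy":-0.5,"dz":0,"yaw":0},{"dx":0,"dy":-0.5,"dz":0,"yaw":0}]}}

```text
time_s: 15.65
eef_pos: [0.4856, 0.1543, 0.036]
orientation: [0.997, 0.072, -0.001, 0.0]
contact_force: [-3.8, -4.2, 2.3]
finger_gap: 0.507
finger_force: 42.3
```

Request:
{"name": "jog_arm", "arguments": {"motion": [{"dx":0,"dy":-0.3,"dz":0,"yaw":0},{"dx":0,"dy":-0.5,"dz":0,"yaw":0},{"dx":0,"dy":-0.5,"dz":0,"yaw":0},{"dx":0,"dy":-0.5,"dz":0,"yaw":0}]}}

```text
time_s: 16.05
eef_pos: [0.4856, 0.1548, 0.036]
orientation: [0.997, 0.072, -0.001, 0.0]
contact_force: [-2.9, -4.4, 1.5]
finger_gap: 0.505
finger_force: 42.3
```

Request:
{"name": "jog_arm", "arguments": {"motion": [{"dx":0,"dy":-0.3,"dz":0,"yaw":0},{"dx":0,"dy":-0.5,"dz":0,"yaw":0},{"dx":0,"dy":-0.5,"dz":0,"yaw":0},{"dx":0,"dy":-0.5,"dz":0,"yaw":0}]}}

```text
time_s: 16.45
eef_pos: [0.4855, 0.1553, 0.036]
orientation: [0.997, 0.072, -0.001, 0.0]
contact_force: [-3.7, -4.5, 2.4]
finger_gap: 0.509
finger_force: 42.3
```

Request:
{"name": "jog_arm", "arguments": {"motion": [{"dx":0,"dy":-0.3,"dz":0,"yaw":0},{"dx":0,"dy":-0.5,"dz":0,"yaw":0},{"dx":0,"dy":-0.5,"dz":0,"yaw":0},{"dx":0,"dy":-0.5,"dz":0,"yaw":0}]}}

```text
time_s: 16.85
eef_pos: [0.4854, 0.1557, 0.036]
orientation: [0.997, 0.072, -0.001, 0.001]
contact_force: [-3.0, -5.5, 2.1]
finger_gap: 0.505
finger_force: 42.3
```

Request:
{"name": "jog_arm", "arguments": {"motion": [{"dx":0,"dy":-0.3,"dz":0,"yaw":0},{"dx":0,"dy":-0.5,"dz":0,"yaw":0},{"dx":0,"dy":-0.5,"dz":0,"yaw":0},{"dx":0,"dy":-0.5,"dz":0,"yaw":0}]}}

```text
time_s: 17.25
eef_pos: [0.4853, 0.1562, 0.036]
orientation: [0.997, 0.072, -0.001, 0.0]
contact_force: [-3.8, -5.6, 1.6]
finger_gap: 0.514
finger_force: 42.4
```

Request:
{"name": "jog_arm", "arguments": {"motion": [{"dx":0,"dy":-0.3,"dz":0,"yaw":0},{"dx":0,"dy":-0.5,"dz":0,"yaw":0},{"dx":0,"dy":-0.5,"dz":0,"yaw":0},{"dx":0,"dy":-0.5,"dz":0,"yaw":0}]}}

```text
time_s: 17.65
eef_pos: [0.4853, 0.1567, 0.036]
orientation: [0.997, 0.072, -0.001, 0.001]
contact_force: [-2.8, -4.9, 1.2]
finger_gap: 0.509
finger_force: 42.3
```

```bash
python3 -c "
from h import *
state()"
```

```text
t 17.65 p [485.3 156.7  36. ] yaw 8.26 F [-2.8 -4.9  1.2] M [-0.85  0.55 -0.02] gap 0.509 ff 42.3 J [ 0.21  0.08  1.92 -0.    1.15  1.64]
```

Request:
{"name": "jog_arm", "arguments": {"motion": [{"dx":0,"dy":-0.3,"dz":0,"yaw":0},{"dx":0,"dy":-0.5,"dz":0,"yaw":0},{"dx":0,"dy":-0.5,"dz":0,"yaw":0},{"dx":0,"dy":-0.5,"dz":0,"yaw":0}]}}

```text
time_s: 18.05
eef_pos: [0.4853, 0.1568, 0.036]
orientation: [0.997, 0.072, -0.001, 0.001]
contact_force: [-2.9, -7.2, 2.5]
finger_gap: 0.505
finger_force: 42.4
```

Request:
{"name": "jog_arm", "arguments": {"motion": [{"dx":0,"dy":-0.3,"dz":0,"yaw":0},{"dx":0,"dy":-0.5,"dz":0,"yaw":0},{"dx":0,"dy":-0.5,"dz":0,"yaw":0},{"dx":0,"dy":-0.5,"dz":0,"yaw":0}]}}

```text
time_s: 18.45
eef_pos: [0.4853, 0.1568, 0.0361]
orientation: [0.997, 0.072, -0.001, 0.001]
contact_force: [-2.9, -9.7, 1.8]
finger_gap: 0.509
finger_force: 42.5
```

Request:
{"name": "jog_arm", "arguments": {"motion": [{"dx":0,"dy":-0.3,"dz":0,"yaw":0},{"dx":0,"dy":-0.5,"dz":0,"yaw":0},{"dx":0,"dy":-0.5,"dz":0,"yaw":0},{"dx":0,"dy":-0.5,"dz":0,"yaw":0}]}}

```text
time_s: 18.85
eef_pos: [0.4852, 0.1568, 0.0361]
orientation: [0.997, 0.072, -0.001, 0.002]
contact_force: [-2.8, -11.5, 4.0]
finger_gap: 0.508
finger_force: 42.6
```

Both stops are touched. Now raising the far-stop push gradually while relieving z.

Request:
{"name": "jog_arm", "arguments": {"motion": [{"dx":0.3,"dy":0,"dz":-0.1,"yaw":0},{"dx":0.7,"dy":0,"dz":-0.2,"yaw":0},{"dx":1,"dy":0,"dz":-0.3,"yaw":0},{"dx":1,"dy":0,"dz":-0.3,"yaw":0},{"dx":1,"dy":0,"dz":-0.3,"yaw":0}]}}

```text
time_s: 19.35
eef_pos: [0.4853, 0.1569, 0.0361]
orientation: [0.997, 0.072, -0.002, 0.002]
contact_force: [-6.8, -11.8, 5.4]
finger_gap: 0.507
finger_force: 42.9
```

Request:
{"name": "jog_arm", "arguments": {"motion": [{"dx":0.3,"dy":-0.2,"dz":-0.1,"yaw":0},{"dx":0.7,"dy":-0.3,"dz":-0.2,"yaw":0},{"dx":1.2,"dy":-0.5,"dz":-0.4,"yaw":0},{"dx":1.2,"dy":-0.5,"dz":-0.4,"yaw":0},{"dx":1.2,"dy":-0.5,"dz":-0.4,"yaw":0}]}}

```text
time_s: 19.85
eef_pos: [0.4853, 0.1569, 0.0362]
orientation: [0.997, 0.072, -0.003, 0.002]
contact_force: [-12.5, -15.8, 8.4]
finger_gap: 0.507
finger_force: 43.3
```

```bash
python3 -c "
from h import *
o=state();a=np.radians(8.3);F=o['contact_force'];print(F[0]*np.cos(a)+F[1]*np.sin(a),-F[0]*np.sin(a)+F[1]*np.cos(a),o['orientation'])"
```

```text
t 19.85 p [485.3 156.9  36.2] yaw 8.27 F [-12.5 -15.8   8.4] M [-2.65  1.74  0.07] gap 0.507 ff 43.3 J [ 0.21  0.09  1.91 -0.    1.15  1.64]
-14.667093320176182 -13.823051592264285 [ 0.9973893   0.07211191 -0.00305625  0.00226314]
```

Request:
{"name": "jog_arm", "arguments": {"motion": [{"dx":0.3,"dy":-0.2,"dz":-0.3,"yaw":0},{"dx":0.6,"dy":-0.5,"dz":-0.6,"yaw":0},{"dx":0.9,"dy":-0.8,"dz":-0.8,"yaw":0},{"dx":1.1,"dy":-1.1,"dz":-0.9,"yaw":0},{"dx":1.1,"dy":-1.1,"dz":-0.9,"yaw":0},{"dx":1.1,"dy":-1.1,"dz":-0.9,"yaw":0}]}}

```text
time_s: 20.45
eef_pos: [0.4853, 0.157, 0.0362]
orientation: [0.997, 0.072, -0.004, 0.003]
contact_force: [-13.5, -20.4, 7.2]
finger_gap: 0.507
finger_force: 43.1
```

```bash
python3 - <<'E'
from h import *
o=state();a=np.radians(8.3);F=o['contact_force'];print(F[0]*np.cos(a)+F[1]*np.sin(a),-F[0]*np.sin(a)+F[1]*np.cos(a),o['orientation'])
d=grab('wrist'); save(d,'w4.png')
E
```

```text
t 20.45 p [485.3 157.   36.2] yaw 8.27 F [-13.5 -20.4   7.2] M [-3.54  1.77  0.1 ] gap 0.507 ff 43.1 J [ 0.22  0.09  1.91 -0.01  1.15  1.64]
-16.270172285267744 -18.23450802312054 [ 0.99738013  0.07214513 -0.00418186  0.00323421]
```

View pics/w4.png

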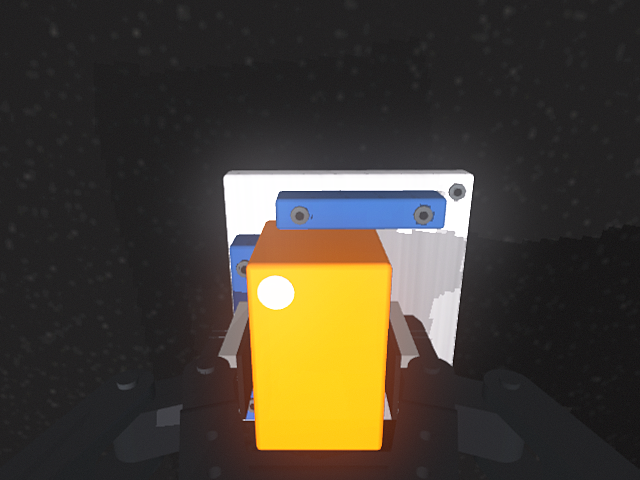

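The blank's far face meets the far stop (row 228), its left side lies along the left stop (col 252), and the dot (275,292) points to the stop corner. A small final increase in x, then settle.

Request:
{"name": "jog_arm", "arguments": {"motion": [{"dx":0.4,"dy":0,"dz":-0.3,"yaw":0},{"dx":0.8,"dy":0,"dz":-0.6,"yaw":0},{"dx":0.8,"dy":0,"dz":-0.6,"yaw":0},{"dx":0.8,"dy":0,"dz":-0.6,"yaw":0},{"dx":0.8,"dy":0,"dz":-0.6,"yaw":0},{"dx":0.8,"dy":0,"dz":-0.6,"yaw":0},{"dx":0.8,"dy":0,"dz":-0.6,"yaw":0}]}}

```text
time_s: 21.2
eef_pos: [0.4854, 0.157, 0.0363]
orientation: [0.997, 0.072, -0.005, 0.003]
contact_force: [-13.8, -19.8, 5.7]
finger_gap: 0.511
finger_force: 42.8
```

```bash
python3 - <<'E'
from h import *
o=state();a=np.radians(8.3);F=o['contact_force'];f=(F[0]*np.cos(a)+F[1]*np.sin(a),-F[0]*np.sin(a)+F[1]*np.cos(a));print(f)
if all(-25<x<-13 for x in f) and F[2]<12: print(arm.job_done())
E
```

```text
t 21.2 p [485.4 157.   36.3] yaw 8.27 F [-13.8 -19.8   5.7] M [-3.51  2.01  0.13] gap 0.511 ff 42.8 J [ 0.22  0.09  1.91 -0.01  1.16  1.64]
(np.float64(-16.533439497043307), np.float64(-17.626183094937648))
the job is handed in; nothing more can be done
None
```

I handed the job in with the amber blank on the plate, its dotted corner at the stops' corner, still gripped and pushed toward the far and left stops with about 16.5 N and 17.6 N at the wrist (the force on each stop was not measured directly); the judge gave no verdict.

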